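# Pin the link into its clevis

## Task

Take the steel pivot pin out of its stand and pin the loose link into the clevis of the linkage jig: thread the pin down through the upper cheek, the link's eye and the lower cheek until its collar sits flush on the upper cheek, then let go. The slide that carries the clevis may be clamped a little to either side of the jig's middle and the eye is not quite in line, so feel for the holes and work the pin in gently, never pushing harder than about 25 newtons and not letting it drop in; do not disturb the parts lying around.

Things in the scene. Friction and masses are not known exactly. Their poses are not given: they have to be found in the camera images.
- jig: Linkage jig fixed to the bench: dark steel base plate 190 x 130 x 6 mm (jig x -130 to +60 mm, y -65 to +65 mm) with an aluminium slide plate, clevis and steel link on it. Origin on the bench top, under the hole axis as it is when the slide is at mid-slot; z up, x from the link's post to the clevis, y along the slots. None of the jig's listed points moves with the slide.
- slide_mid (a point): Mid-slot point on top of the slide plate (165 x 76 mm, top 14 mm above the bench). The slide is clamped anywhere from -12 to +12 mm along jig y from here, not measured, and everything on it (both cheeks, link, post) is shifted with it: the true hole axis is at jig x 0, y -12 to +12 mm. The clamp does not give way to a gentle push.
- upper_cheek_mid (a point): At jig (0, 0, 76) mm, level with the top of the upper cheek; the hole is up to 12 mm away along jig y. Each cheek of the clevis: 48 (x) x 60 (y) mm, 10 mm thick, a 14 mm round vertical hole in its middle. An upright back joins them at x 24 to 44 mm, top level with the upper cheek, with two screw heads 6 mm high on it.
- eye_mid (a point): At jig (0, 0, 58) mm: height of the top of the link's eye, 36 mm square, 8 mm thick (50 to 58 mm above the bench), hole 14 mm. The eye stands up to 2.2 mm off the cheeks' axis along jig y; it yields sideways to about 1.5 N at the eye, so once the pin's taper has caught the hole's rim it pushes the eye into line with a few N of downward push; if the tip lands flat on the eye, lift a little and shift within the cheek's play.
- lower_cheek_mid (a point): At jig (0, 0, 42) mm: height of the top of the lower cheek (32 to 42 mm above the bench); its 14 mm hole is exactly below that of the upper cheek.
- link_post_mid (a point): At jig (-100, 0, 64) mm: top of the round post on which the link turns, 100 mm from the eye, when the slide is at mid-slot.
- pin: Loose steel pivot pin of about 110 g, 96 mm long: shaft 12 mm diameter with a tapered end (10 mm flat tip widening to 12 mm over the lowest 2 mm), collar 22 mm diameter from 58 to 62 mm above the tip, dark round grip 18 mm diameter from 62 to 96 mm above the tip. Origin at the centre of the tip, z along the pin toward the grip. Starts upright in the stand. When home in the clevis its tip is 18 mm above the bench.
- pin_grip (a point): Point on the pin's axis 84 mm above its tip, on the round grip: a good height to grasp.
- stand: Grey plastic block 60 x 60 x 50 mm on a 72 mm square rubber foot 4 mm high, fixed to the bench; the pin stands loosely in its round 14.5 mm hole, whose bottom is 10 mm above the bench (40 mm deep). Origin at the centre of its underside.
- tape_roll: Roll of yellow tape 66 mm across, 19 mm high, lying on the bench; a bystander, origin at the centre of its underside.
- motor_housing: Round cast motor housing 73 mm across, 58 mm high; a bystander, origin at the centre of its underside.
- feeler_tin: Flat round tin 61 mm across, 21 mm high; a bystander, origin at the centre of its underside.
- end_cap_round: Round motor end cap with ears, 58 x 56 x 16 mm; a bystander, origin at the centre of its underside.
Things that resemble listed ones, but are neither listed nor needed, are in the scene too. There is more than one size of the pin; the job needs the smallest.

How it is judged:
By the outcome, as a careful person would: the job done as asked, in the order asked, and still so for the second after the job is handed in, with the robot touching nothing.
It also fails if it takes over 72 s, if anything falls off the work surface, if the arm or the gripper's body presses on something with over 40 N, if the wrist force passes 120 N, or if a joint passes its speed limit or range.

## Robot

A 6-joint arm with a two-finger parallel gripper is mounted at the origin on a cart in front of the work surface, level with it; the furniture and walls round the work are solid. World frame = base frame: x ahead of the robot, y to its left, z up, the work surface at z = 0. Lengths are in m, angles in degrees, forces in N, time in s.
With the tool pointing down it reaches from about 0.4 to 0.825 m from the base axis. Payload 7 kg.
Tool frame: the origin (TCP) lies on the centre line of the jaws, within the pads' length; the fingertips stand 22 mm ahead of it and the grasp point (between the pads) lies 3 mm ahead of it; z points along the fingers, y is the line along which they close (so a half turn about z gives the same grasp; the last joint's range is limited). The gripper opens to 88 mm and grips with 3 to 60 N. Pads are 19 mm wide; open, the fingers measure 130 mm over their backs; the gripper's body (78 mm by 193 mm) begins 47 mm behind the grasp point.
Start: joints at [92.653, 20.546, 0.682, 0, -70.136, -16.507], TCP at [0.162, 0.655, 0.249] pointing down, gripper open.
Joint ranges: [-176.03, 176.03], [-82.01, 121.73], [-58.28, 71.71], [-173.87, 95.51], [-174.79, -0.11], [-173.66, 173.66]. Speed limits (degrees/s): [136.94, 136.94, 172.46, 180, 180, 180].

## Interface

Orientations are given as [roll, pitch, yaw] about the fixed x, y, z axes, in that order (R = Rz(yaw) Ry(pitch) Rx(roll)).
In Python, from plant import get_state, cams, r gives the robot as it stands.
- The arm moves only by the tool apply_moves, never from a script. Its argument "targets" is a list of rows, each an object with "dp": the shift along the world's x, y, z in m, a list of three; "yaw": the turn about the world's z in degrees. In form: [{"dp": [x, y, z], "yaw": yaw}, ...]. A call has 1 to 20 rows; each row is the pose to reach, as a shift and turn from the pose commanded when the call began; what a row does not reach only later rows make up. A row lasts 1/12 s, in which the tool goes at most 41.7 mm and 7.16 degrees, less where a joint would pass 70% of its speed; a pose out of reach is approached as far as the arm can. A call with a gripper value outside its range is refused whole. "grip" is the gripper command: -1 is fully open, 1 is shut, values between are in proportion, set as the call begins (left out, the last holds). The fingers move at their own pace and stop on an object; "squeeze" is the grip in N (left out, the last holds). Time passes only in rows, so rows that repeat a pose let the fingers close. It gives the time, the measured TCP pose, the force, the opening and the grip force at its end, in the units of the state.
- get_state(): the state, without advancing time (a new reading comes with each control period).
- cams.capture(name): name is "scene" or "top" or "wrist"; returns a dict with "image" (384x512x3 uint8, red, green, blue), "range_z" (384x512 float32, m along the optical axis (not along the pixel's ray), 0 where there is no reading), "fx", "fy", "cx", "cy" (pixels), "R" (3x3) and "t" (3): a world point X has camera coordinates R X + t; the wrist camera has in their place "T_tool_cam" (4x4, takes a point from camera to tool coordinates, whose origin is the TCP and whose axes are the flange's). Camera axes: x right, y down, z forward; pixel columns grow to the right and rows downward; lengths in m; the calibration is good to about 2 mm. A picture is of the moment at which its call begins: read the wrist's pose just before it.
- r.close_job(): hands the job in; it is judged then, once.
The state is a dict: "time_s": time; "joints": joint angles; "qd": joint speeds; "joint_torque": joint torques, N m; "tcp_pos": TCP position; "eef_rot": TCP orientation; "contact_force": force on the tool from outside, world axes, zero at the start; "moment": the same for the moment, N m; "gripper_width": finger opening in m; "gripper_force": force on a finger pad.
Only numpy, scipy, OpenCV 4.12 (cv2) and the standard library are available. Lean on these libraries where they do the work, as an engineer would, in place of code of your own. Each camera call takes 0.05 s, during which the arm holds its last target. There are 200 camera calls.

## Working session

There is one attempt and no reset: what is moved stays moved. The work goes in short steps, Python scripts to look and compute and a tool call to move; the robot and the scene stay as the last step left them, time stands still between calls to the robot, and variables do not carry over. Pictures are saved under pics/ and viewed, at most 10 in all, crops included, and the job is handed in when it is done.

Besides the shell and the picture viewer there is one more tool, called as name([rows], argument=value, ...), one row to a line, values as JSON. apply_moves: Moves the arm, as the interface text tells. Its arguments: {"type":"object","properties":{"targets":{"type":"array","items":{"type":"object","properties":{"dp":{"type":"array","items":{"type":"number"}},"yaw":{"type":"number"}}}},"grip":{"type":"number"},"squeeze":{"type":"number"}},"required":["targets"]}

```bash
mkdir -p pics; cat > h.py <<'E'
import numpy as np, cv2
from plant import get_state, cams, r
from scipy.spatial.transform import Rotation as Ro
def cap(n):
    s=get_state(); c=cams.capture(n)
    if 'T_tool_cam' in c:
        T=np.eye(4); T[:3,:3]=Ro.from_euler('xyz',s['eef_rot'],degrees=True).as_matrix(); T[:3,3]=s['tcp_pos']
        M=np.linalg.inv(T@np.array(c['T_tool_cam'])); c['R']=M[:3,:3]; c['t']=M[:3,3]
    c['R']=np.array(c['R']);c['t']=np.array(c['t']);return c
def pts(c):
    z=c['range_z']; v,u=np.mgrid[:z.shape[0],:z.shape[1]]
    P=np.stack([(u-c['cx'])/c['fx']*z,(v-c['cy'])/c['fy']*z,z],-1)
    W=(P-c['t'])@c['R']; W[z==0]=np.nan; return W
def ray(c,u,v,h):
    d=c['R'].T@np.array([(u-c['cx'])/c['fx'],(v-c['cy'])/c['fy'],1]); o=-c['R'].T@c['t']
    return o+d*(h-o[2])/d[2]
E
python3 - <<'E'
from h import *
a=cap('top');b=cap('scene');w=cap('wrist')
np.savez('top0.npz',**a);np.savez('sc0.npz',**b)
cv2.imwrite('pics/top0.png',cv2.resize(a['image'][...,::-1],(800,600)))
cv2.imwrite('pics/sc0.png',cv2.resize(b['image'][...,::-1],(800,600)))
print(get_state()); 
for c in(a,b,w):print(-c['R'].T@c['t'],c['fx'],c['R'][2])
W=pts(a);print(W[::48,::64].round(3).tolist())
E
```

```text
{'time_s': 0.15, 'joints': array([ 9.26553216e+01,  2.05812022e+01,  6.45770555e-01, -1.44272837e-02,
       -7.01369480e+01, -1.65066873e+01]), 'qd': array([-0.04461467, -0.01728626,  0.19847456,  0.0479689 ,  0.02660465,
       -0.07482817]), 'joint_torque': array([-7.08681837e-04, -5.83274031e+01,  2.93289238e+01,  7.00114533e+00,
        8.77295388e-03, -1.13464578e-04]), 'tcp_pos': array([0.16154349, 0.65502405, 0.24784722]), 'eef_rot': array([ 1.79926749e+02, -7.56138803e-03, -1.38562714e+01]), 'contact_force': array([-0.45409304,  0.87564618, -0.33890782]), 'moment': array([-0.00675087, -0.01456718, -0.00034616]), 'gripper_force': 0.0, 'gripper_width': 0.08750882799872235}
[ 0.48376518 -0.09947795  1.14757443] 398.4454010253329 [ 0.12354519  0.0057696  -0.99232217]
[-0.30970239 -0.68018203  0.89449031] 488.35216605505195 [ 0.66608745  0.42630124 -0.61204147]
[0.23378485 0.63798836 0.38596536] 266.79071195098606 [-0.26941723  0.06467968 -0.96084905]
[[[1.23, 0.711, -0.002], [1.228, 0.512, -0.002], [1.227, 0.313, -0.003], [1.225, 0.115, -0.004], [1.222, -0.084, -0.001], [1.704, 
[... 702 characters left out ...]
001], [0.624, 0.103, 0.013], [0.624, -0.081, -0.003], [0.623, -0.266, 0.0], [0.621, -0.452, -0.0], [0.709, -0.989, -0.755]], [[0.49, 0.653, 0.003], [0.489, 0.449, 0.042], [0.488, 0.287, -0.002], [0.487, 0.103, 0.001], [0.486, -0.08, 0.0], [0.484, -0.263, -0.001], [0.483, -0.445, 0.002], [0.481, -0.976, -0.757]], [[0.355, 0.647, -0.003], [0.354, 0.465, -0.004], [0.353, 0.282, -0.0], [0.352, 0.101, -0.001], [0.351, -0.079, -0.005], [0.35, -0.26, -0.001], [0.349, -0.441, -0.004], [0.26, -0.958, -0.75]], [[0.055, 1.114, -0.749], [0.053, 0.82, -0.751], [0.053, 0.522, -0.747], [0.048, 0.231, -0.763], [0.107, -0.07, -0.498], [0.048, -0.359, -0.75], [0.047, -0.652, -0.749], [0.045, -0.945, -0.751]]]
```

View pics/top0.png

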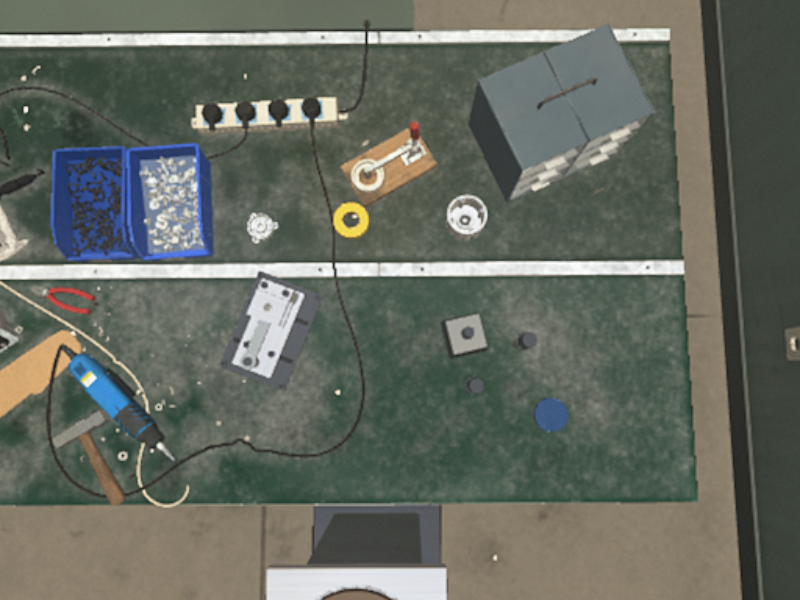

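View pics/sc0.png

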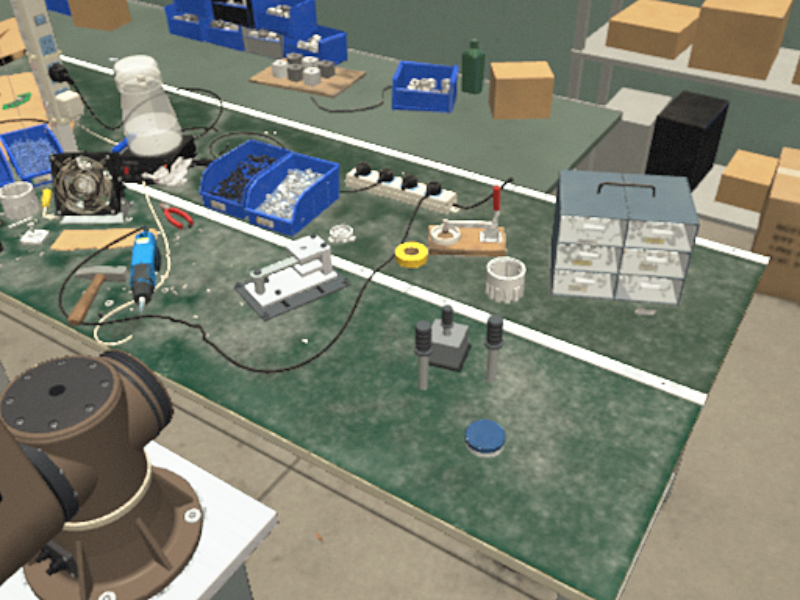

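The top view (800 px scale) shows the stand and pin at (467,334) and the jig at (270,330), with the clevis at its upper end near (275,287). Two larger decoy pins stand at (527,340) and (475,384). I'll measure these from the depth data.

```bash
python3 - <<'E'
from h import *
a=dict(np.load('top0.npz')); W=pts(a)
def reg(u0,v0,u1,v1):
    s=.64; return W[int(v0*s):int(v1*s),int(u0*s):int(u1*s)].reshape(-1,3)
def band(P,l,h): return P[(P[:,2]>l)&(P[:,2]<h)]
def rect(P):
    (c,wh,an)=cv2.minAreaRect((P[:,:2]*1000).astype(np.float32)); return np.round(c,1),np.round(wh,1),round(an,1),len(P)
S=reg(435,305,500,365)
print('stand',rect(band(S,.044,.06)),'pin',rect(band(S,.09,.12)),band(S,.09,.12).mean(0))
for n,q in(('dec1',(510,320,545,360)),('dec2',(460,370,490,400))):
    P=band(reg(*q),.06,.3);print(n,rect(P),P.mean(0),P[:,2].max())
J=reg(215,262,325,398)
for l,h in((.004,.1),(.009,.02),(.045,.062),(.062,.07),(.07,.08),(.079,.09)):
    P=band(J,l,h)
    if len(P)>5:print('jig',l,h,rect(P),P.mean(0).round(4))
I=a['image'];cv2.imwrite('pics/jz.png',cv2.resize(I[165:258,135:210,::-1],None,fx=6,fy=6,interpolation=cv2.INTER_CUBIC))
E
```

```text
stand (array([ 556.7, -198.2]), array([59.6, 59.8]), 13.4, 414) pin (array([ 556.4, -197.7]), array([16.5, 16.8]), 44.8, 41) [ 0.55605332 -0.19759825  0.10359112]
dec1 (array([ 539.7, -291.8]), array([24.8, 26.9]), 89.9, 125) [ 0.53943761 -0.29026687  0.119893  ] 0.1371681644776488
dec2 (array([ 467.7, -204.1]), array([23.9, 28.8]), 88.0, 108) [ 0.46747149 -0.20297608  0.12139137] 0.13748836231084566
jig 0.004 0.1 (array([577.8, 163.4]), array([232.9, 200.8]), 0.7, 2527) [0.571  0.1533 0.0295]
jig 0.009 0.02 (array([568.5, 155.9]), array([125.6, 182.9]), 68.3, 744) [0.5495 0.1589 0.0128]
jig 0.045 0.062 (array([570.4, 155.2]), array([ 36.2, 159.1]), 60.5, 266) [0.545  0.1688 0.0566]
jig 0.062 0.07 (array([571.6, 156.8]), array([ 52.8, 149.4]), 67.8, 35) [0.5589 0.155  0.0651]
jig 0.07 0.08 (array([612.7, 144. ]), array([61. , 67.9]), 69.0, 515) [0.6118 0.1438 0.0746]
jig 0.079 0.09 (array([619.1, 142.7]), array([49.9, 49.1]), 64.1, 31) [0.6314 0.1381 0.0806]
```

View pics/jz.png

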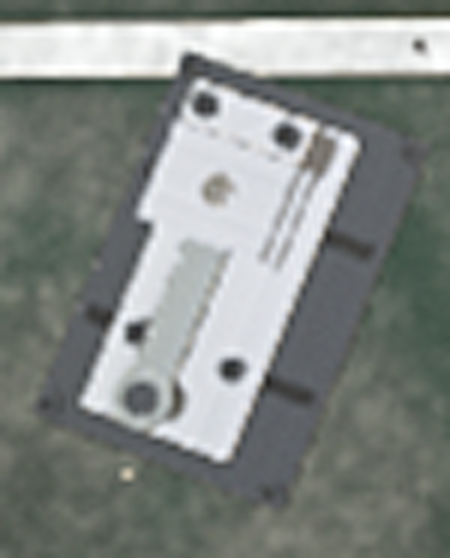

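The crop shows the hole at about (217,188) and the post at (142,398), so jig x points up and slightly right. I'll compute those and move toward the stand.

```bash
python3 - <<'E'
from h import *
a=dict(np.load('top0.npz'))
f=lambda u,v,z: ray(a,135+u/6-.4,165+v/6-.4,z)
h=f(217,188,.076);p=f(142,398,.064);print(h,p,np.linalg.norm((h-p)[:2]),np.degrees(np.arctan2(*(h-p)[1::-1])))
for q in((190,55),(420,150),(278,500),(42,405)):print(f(*q,.006))
for q in((205,103),(287,133)):print('screw',f(*q,.082))
E
```

```text
[0.60549339 0.14889964 0.076     ] [0.51159508 0.18357589 0.064     ] 0.10009663608166439 -20.268976956563645
[0.67839519 0.17961837 0.006     ]
[0.63118446 0.06755533 0.006     ]
[0.46459851 0.13301649 0.006     ]
[0.51007466 0.2463268  0.006     ]
screw [0.64344216 0.15375833 0.082     ]
screw [0.62951675 0.11647175 0.082     ]
```

apply_moves([
  {"dp": [0.04,-0.01,0],"yaw": -7},
  {"dp": [0.08,-0.02,0],"yaw": -14},
  {"dp": [0.11,-0.04,0],"yaw": -21},
  {"dp": [0.14,-0.06,0],"yaw": -28},
  {"dp": [0.17,-0.085,0],"yaw": -35},
  {"dp": [0.2,-0.115,0],"yaw": -42},
  {"dp": [0.22,-0.15,0],"yaw": -49},
  {"dp": [0.24,-0.185,0],"yaw": -56},
  {"dp": [0.26,-0.22,0],"yaw": -63},
  {"dp": [0.28,-0.255,0],"yaw": -70},
  {"dp": [0.295,-0.29,0],"yaw": -77},
  {"dp": [0.31,-0.325,0],"yaw": -84},
  {"dp": [0.325,-0.36,0],"yaw": -91},
  {"dp": [0.335,-0.4,0],"yaw": -98},
  {"dp": [0.345,-0.44,0],"yaw": -105},
  {"dp": [0.355,-0.48,0],"yaw": -112},
  {"dp": [0.36,-0.52,0],"yaw": -119},
  {"dp": [0.365,-0.56,0],"yaw": -121},
  {"dp": [0.37,-0.6,0],"yaw": -121},
  {"dp": [0.375,-0.64,0],"yaw": -121},
], grip=-0.1)

```text
time_s: 1.82
tcp_pos: [0.5363, 0.0134, 0.2486]
eef_rot: [180.0, 0.0, -134.9]
contact_force: [1.6, 0.4, -0.1]
gripper_width: 0.0483
gripper_force: 0.0
```

apply_moves([
  {"dp": [0.005,-0.04,0]},
  {"dp": [0.01,-0.08,0]},
  {"dp": [0.012,-0.12,0]},
  {"dp": [0.015,-0.16,0]},
  {"dp": [0.018,-0.19,0]},
  {"dp": [0.019,-0.206,0]},
  {"dp": [0.0195,-0.213,0]},
  {"dp": [0.0195,-0.213,0]},
  {"dp": [0.0195,-0.213,0]},
])

```text
$.targets[0]: bad value
```

```bash
python3 - <<'E'
from h import *
c=cap('wrist');s=get_state();print(s['tcp_pos'])
cv2.imwrite('pics/w1.png',c['image'][...,::-1])
W=pts(c);P=W.reshape(-1,3);near=np.hypot(P[:,0]-.556,P[:,1]+.198)<.05
for l,h in((.098,.115),(.045,.06)):
    Q=P[near&(P[:,2]>l)&(P[:,2]<h)];print(l,len(Q),Q.mean(0) if len(Q) else 0, cv2.minAreaRect((Q[:,:2]*1e3).astype(np.float32)) if len(Q) else 0)
E
```

```text
[0.53631283 0.00812144 0.24850874]
0.098 405 [ 0.5576121  -0.19500801  0.10660424] ((558.2401123046875, -196.39453125), (17.90082550048828, 17.652053833007812), 3.981900691986084)
0.045 2589 [ 0.55600066 -0.19340916  0.05184133] ((558.6180419921875, -196.86331176757812), (60.19670867919922, 61.04763412475586), 12.998456001281738)
```

View pics/w1.png

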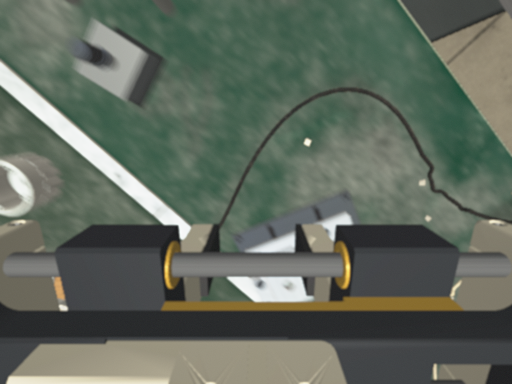

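The wrist view shows the pin at (85,50) in the stand. That puts it at about (0.557,-0.197), which agrees with the top view. Every row needs a yaw, so I'll resend the move.

apply_moves([
  {"dp": [0.005,-0.04,0],"yaw": 0},
  {"dp": [0.01,-0.08,0],"yaw": 0},
  {"dp": [0.012,-0.12,0],"yaw": 0},
  {"dp": [0.015,-0.16,0],"yaw": 0},
  {"dp": [0.018,-0.19,0],"yaw": 0},
  {"dp": [0.019,-0.205,0],"yaw": 0},
  {"dp": [0.02,-0.212,0],"yaw": 0},
  {"dp": [0.02,-0.212,0],"yaw": 0},
  {"dp": [0.02,-0.212,0],"yaw": 0},
  {"dp": [0.02,-0.212,0],"yaw": 0},
])

```text
time_s: 2.7
tcp_pos: [0.5566, -0.1957, 0.2485]
eef_rot: [180.0, 0.0, -134.8]
contact_force: [0.6, 0.6, 0.2]
gripper_width: 0.0481
gripper_force: 0.0
```

```bash
python3 - <<'E'
from h import *
s=get_state();print(s['tcp_pos'],s['contact_force'],s['joints'])
c=cap('wrist');cv2.imwrite('pics/w2.png',c['image'][...,::-1])
W=pts(c);P=W.reshape(-1,3);near=np.hypot(P[:,0]-.557,P[:,1]+.197)<.045
for l,h in((.098,.115),(.045,.06)):
    Q=P[near&(P[:,2]>l)&(P[:,2]<h)];print(l,len(Q),Q.mean(0) if len(Q) else 0, cv2.minAreaRect((Q[:,:2]*1e3).astype(np.float32)) if len(Q) else 0)
E
```

```text
[ 0.55663315 -0.19569273  0.24854927] [0.62207099 0.6452152  0.17629727] [-4.08381704e-01  1.26109209e+01 -1.04038994e+01 -1.39274267e-02
 -6.69874351e+01 -4.43956547e+01]
0.098 227 [ 0.55788491 -0.19786528  0.10714788] ((558.2785034179688, -197.1140594482422), (17.37558364868164, 17.228525161743164), 69.9024887084961)
0.045 1817 [ 0.55638118 -0.19916471  0.05186746] ((558.8169555664062, -197.09860229492188), (60.5379638671875, 60.19569396972656), 13.023923873901367)
```

apply_moves([
  {"dp": [0.001,-0.0015,-0.03],"yaw": 0},
  {"dp": [0.001,-0.0015,-0.06],"yaw": 0},
  {"dp": [0.001,-0.0015,-0.09],"yaw": 0},
  {"dp": [0.001,-0.0015,-0.115],"yaw": 0},
  {"dp": [0.001,-0.0015,-0.135],"yaw": 0},
  {"dp": [0.001,-0.0015,-0.146],"yaw": 0},
  {"dp": [0.001,-0.0015,-0.149],"yaw": 0},
  {"dp": [0.001,-0.0015,-0.149],"yaw": 0},
  {"dp": [0.001,-0.0015,-0.149],"yaw": 0},
])

```text
time_s: 3.5
tcp_pos: [0.5586, -0.1979, 0.1008]
eef_rot: [-179.9, 0.0, -134.8]
contact_force: [0.9, -0.5, 0.3]
gripper_width: 0.048
gripper_force: 0.0
```

apply_moves([
  {"dp": [0,0,0],"yaw": 0},
  {"dp": [0,0,0],"yaw": 0},
  {"dp": [0,0,0],"yaw": 0},
  {"dp": [0,0,0],"yaw": 0},
  {"dp": [0,0,0],"yaw": 0},
  {"dp": [0,0,0],"yaw": 0},
  {"dp": [0,0,0],"yaw": 0},
  {"dp": [0,0,0],"yaw": 0},
], grip=1, squeeze=35)

```text
time_s: 4.17
tcp_pos: [0.5578, -0.1983, 0.0999]
eef_rot: [-180.0, 0.0, -134.8]
contact_force: [0.1, 0.5, 2.6]
gripper_width: 0.0173
gripper_force: 35.0
```

apply_moves([
  {"dp": [0,0,0.01],"yaw": 0},
  {"dp": [0,0,0.025],"yaw": 0},
  {"dp": [0,0,0.045],"yaw": 0},
  {"dp": [0,0,0.07],"yaw": 0},
  {"dp": [0,0,0.095],"yaw": 0},
  {"dp": [0,0.01,0.115],"yaw": -4},
  {"dp": [0.005,0.03,0.12],"yaw": -10},
  {"dp": [0.01,0.06,0.12],"yaw": -16},
  {"dp": [0.015,0.09,0.12],"yaw": -22},
  {"dp": [0.02,0.12,0.12],"yaw": -28},
  {"dp": [0.025,0.15,0.12],"yaw": -34},
  {"dp": [0.03,0.18,0.12],"yaw": -40},
  {"dp": [0.035,0.21,0.12],"yaw": -46},
  {"dp": [0.04,0.24,0.12],"yaw": -52},
  {"dp": [0.043,0.265,0.12],"yaw": -58},
  {"dp": [0.045,0.28,0.12],"yaw": -63},
  {"dp": [0.047,0.288,0.12],"yaw": -66},
  {"dp": [0.047,0.29,0.12],"yaw": -66},
  {"dp": [0.047,0.29,0.12],"yaw": -66},
  {"dp": [0.047,0.29,0.12],"yaw": -66},
])

```text
time_s: 5.83
tcp_pos: [0.6043, 0.0914, 0.2196]
eef_rot: [-180.0, -0.0, 159.3]
contact_force: [0.7, 0.5, -1.3]
gripper_width: 0.0169
gripper_force: 35.0
```

```bash
python3 - <<'E'
from h import *
s=get_state();print(s['tcp_pos'],s['eef_rot'],s['contact_force'],s['gripper_width'])
c=cap('wrist');np.savez('w3.npz',**c);cv2.imwrite('pics/w3.png',cv2.resize(c['image'][...,::-1],(800,600),interpolation=cv2.INTER_CUBIC))
W=pts(c);P=W.reshape(-1,3)
Q=P[(np.hypot(P[:,0]-.61,P[:,1]-.146)<.06)&(P[:,2]>.07)&(P[:,2]<.079)];print(len(Q),cv2.minAreaRect((Q[:,:2]*1e3).astype(np.float32)))
E
```

```text
[0.60429454 0.09140972 0.21961083] [-1.79981137e+02 -2.40927274e-02  1.59254564e+02] [ 0.68140757  0.4656556  -1.31476309] 0.016939416998925743
2968 ((614.0162963867188, 146.08888244628906), (60.630977630615234, 67.93435668945312), 68.3426284790039)
```

View pics/w3.png

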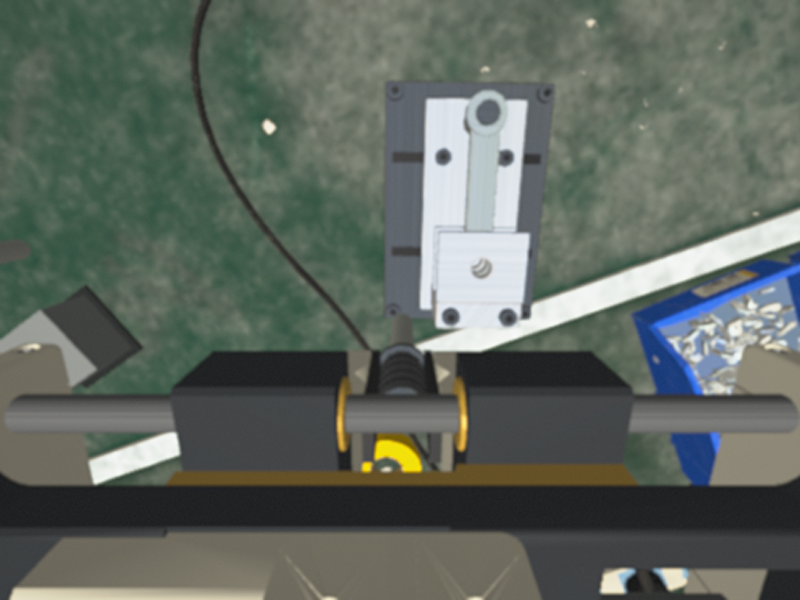

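Wrist view: the hole in the upper cheek is at (481,268), and the held pin's tip is near (402,318). I'll compute the hole position from both the rectangle and the ray, and check the tip by projection.

```bash
python3 - <<'E'
from h import *
c=dict(np.load('w3.npz'));g=cv2.cvtColor(c['image'],cv2.COLOR_RGB2GRAY)
roi=g[160:184,296:321].astype(int);m=(roi<np.median(roi)-15).astype(np.uint8)
n,l,st,ce=cv2.connectedComponentsWithStats(m);k=[i for i in range(1,n) if st[i,4]>15];print(st[k],ce[k])
h=ray(c,307.8,171.5,.076);print('hole by eye',h,[ray(c,296+ce[i][0],160+ce[i][1],.076) for i in k])
W=pts(c)
print('pin project tip:',[ (lambda q:(q[:2]/q[2]*[c['fx'],c['fy']]+[c['cx'],c['cy']])/.64)(c['R']@np.array([.6043,.0914,z])+c['t']) for z in(.128,.131,.134,.19)])
cr=np.vstack([np.hstack([g[160:184,296:321]])])
o=np.hstack([cv2.resize(c['image'][155:190,285:330,::-1],(540,420),interpolation=cv2.INTER_CUBIC),cv2.resize(c['image'][195:230,240:265,::-1],(260,420),interpolation=cv2.INTER_CUBIC)])
cv2.imwrite('pics/w3z.png',o)
E
```

```text
[[  5   5  14  14 148]] [[11.86486486 11.87162162]]
hole by eye [0.60585881 0.14970798 0.076     ] [array([0.60627021, 0.14964944, 0.076     ])]
pin project tip: [array([400.59493246, 318.12894721]), array([400.58232724, 319.76079154]), array([400.56941402, 321.43250869]), array([400.25334104, 362.35061385])]
```

View pics/w3z.png

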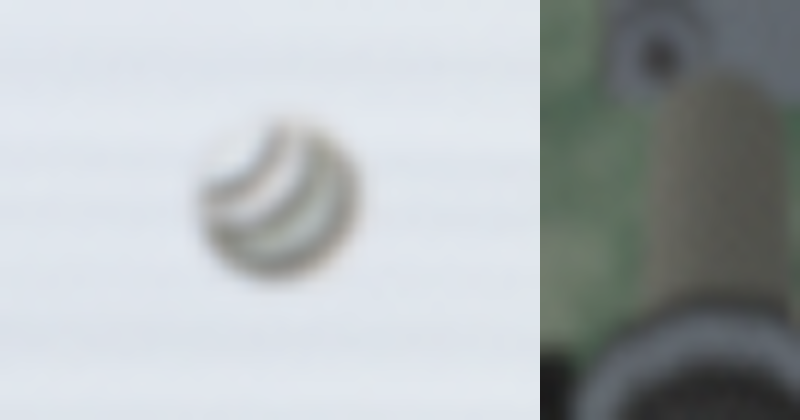

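The crop gives the hole centre at about (308,171) in raw pixels, which is roughly (0.6057,0.1497). The pin axis projects within half a pixel of where it should be. I'll move over the hole and lower to just above the cheek.

apply_moves([
  {"dp": [0,0.02,0],"yaw": -0.5},
  {"dp": [0.001,0.04,0],"yaw": -0.9},
  {"dp": [0.0014,0.052,0],"yaw": -0.9},
  {"dp": [0.0014,0.058,-0.005],"yaw": -0.9},
  {"dp": [0.0014,0.0583,-0.015],"yaw": -0.9},
  {"dp": [0.0014,0.0583,-0.03],"yaw": -0.9},
  {"dp": [0.0014,0.0583,-0.04],"yaw": -0.9},
  {"dp": [0.0014,0.0583,-0.046],"yaw": -0.9},
  {"dp": [0.0014,0.0583,-0.048],"yaw": -0.9},
  {"dp": [0.0014,0.0583,-0.048],"yaw": -0.9},
  {"dp": [0.0014,0.0583,-0.048],"yaw": -0.9},
  {"dp": [0.0014,0.0583,-0.048],"yaw": -0.9},
])

```text
time_s: 6.88
tcp_pos: [0.6065, 0.1501, 0.1723]
eef_rot: [180.0, 0.0, 158.2]
contact_force: [1.0, -0.3, -1.5]
gripper_width: 0.0173
gripper_force: 35.0
```

```bash
python3 - <<'E'
from h import *
s=get_state();print(s['tcp_pos'],s['eef_rot'],s['contact_force'])
c=cap('wrist');np.savez('w4.npz',**c)
q=c['R']@np.array([s['tcp_pos'][0],s['tcp_pos'][1],.08])+c['t'];u,v=(q[:2]/q[2]*[c['fx'],c['fy']]+[c['cx'],c['cy']]).astype(int);print(u,v)
cv2.imwrite('pics/w4.png',cv2.resize(c['image'][v-40:v+40,u-50:u+50,::-1],(800,640)[:2] if 0 else (750,600),interpolation=cv2.INTER_CUBIC))
E
```

```text
[0.60647961 0.15013334 0.17226142] [1.79957338e+02 4.72495592e-02 1.58246260e+02] [ 1.04659596 -0.25874065 -1.45370273]
256 203
```

View pics/w4.png

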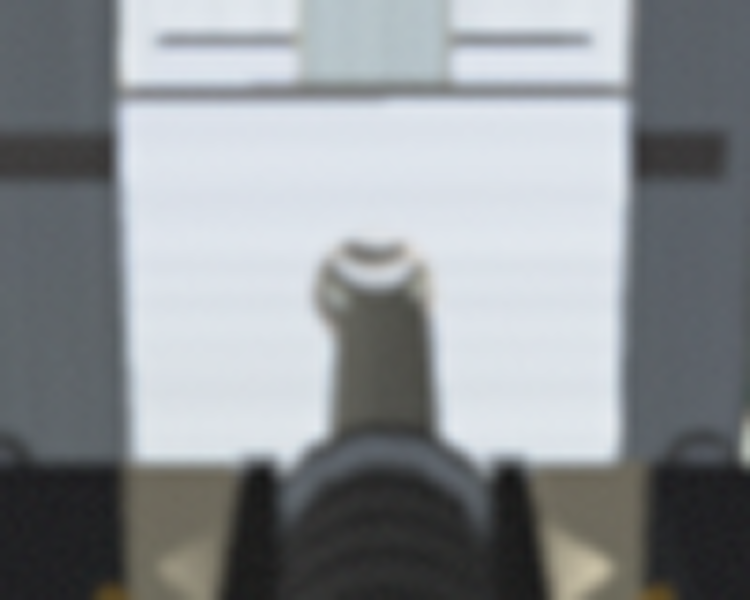

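The pin is about 1 mm to the right (+jig y) of the hole, which is centred at about (373,295); fore and aft it looks close. I'll correct and feel downwards.

apply_moves([
  {"dp": [-0.0005,-0.0008,0],"yaw": 0},
  {"dp": [-0.0005,-0.0008,0],"yaw": 0},
  {"dp": [-0.0005,-0.0008,-0.002],"yaw": 0},
  {"dp": [-0.0005,-0.0008,-0.004],"yaw": 0},
  {"dp": [-0.0005,-0.0008,-0.0055],"yaw": 0},
  {"dp": [-0.0005,-0.0008,-0.0065],"yaw": 0},
  {"dp": [-0.0005,-0.0008,-0.0075],"yaw": 0},
  {"dp": [-0.0005,-0.0008,-0.0085],"yaw": 0},
  {"dp": [-0.0005,-0.0008,-0.0085],"yaw": 0},
])

```text
time_s: 7.68
tcp_pos: [0.6055, 0.1493, 0.1628]
eef_rot: [-180.0, -0.0, 158.2]
contact_force: [0.2, -0.0, -2.1]
gripper_width: 0.017
gripper_force: 35.0
```

No contact with the tip at about 0.073, so it is inside the upper cheek. On toward the eye, whose top is at 0.058.

apply_moves([
  {"dp": [0,0,-0.0015],"yaw": 0},
  {"dp": [0,0,-0.003],"yaw": 0},
  {"dp": [0,0,-0.0045],"yaw": 0},
  {"dp": [0,0,-0.006],"yaw": 0},
  {"dp": [0,0,-0.0075],"yaw": 0},
  {"dp": [0,0,-0.009],"yaw": 0},
  {"dp": [0,0,-0.0105],"yaw": 0},
  {"dp": [0,0,-0.0115],"yaw": 0},
  {"dp": [0,0,-0.0115],"yaw": 0},
])

```text
time_s: 8.43
tcp_pos: [0.6054, 0.1493, 0.1513]
eef_rot: [-180.0, -0.0, 158.2]
contact_force: [1.1, 0.2, -1.3]
gripper_width: 0.0168
gripper_force: 35.0
```

Tip is at about 0.0615 with no side load. I'll go gently into the eye.

apply_moves([
  {"dp": [0,0,-0.001],"yaw": 0},
  {"dp": [0,0,-0.002],"yaw": 0},
  {"dp": [0,0,-0.003],"yaw": 0},
  {"dp": [0,0,-0.004],"yaw": 0},
  {"dp": [0,0,-0.0045],"yaw": 0},
  {"dp": [0,0,-0.005],"yaw": 0},
  {"dp": [0,0,-0.005],"yaw": 0},
])

```text
time_s: 9.02
tcp_pos: [0.6055, 0.1493, 0.1464]
eef_rot: [-180.0, -0.0, 158.2]
contact_force: [-0.4, -0.1, -2.0]
gripper_width: 0.0172
gripper_force: 35.0
```

apply_moves([
  {"dp": [0,0,-0.0005],"yaw": 0},
  {"dp": [0,0,-0.001],"yaw": 0},
  {"dp": [0,0,-0.0015],"yaw": 0},
  {"dp": [0,0,-0.002],"yaw": 0},
  {"dp": [0,0,-0.0025],"yaw": 0},
  {"dp": [0,0,-0.003],"yaw": 0},
  {"dp": [0,0,-0.003],"yaw": 0},
])

```text
time_s: 9.6
tcp_pos: [0.6055, 0.1493, 0.1434]
eef_rot: [-180.0, -0.0, 158.2]
contact_force: [-0.4, -0.2, -1.5]
gripper_width: 0.0173
gripper_force: 35.0
```

apply_moves([
  {"dp": [0,0,-0.001],"yaw": 0},
  {"dp": [0,0,-0.002],"yaw": 0},
  {"dp": [0,0,-0.003],"yaw": 0},
  {"dp": [0,0,-0.004],"yaw": 0},
  {"dp": [0,0,-0.005],"yaw": 0},
  {"dp": [0,0,-0.006],"yaw": 0},
  {"dp": [0,0,-0.007],"yaw": 0},
  {"dp": [0,0,-0.008],"yaw": 0},
  {"dp": [0,0,-0.009],"yaw": 0},
  {"dp": [0,0,-0.0095],"yaw": 0},
  {"dp": [0,0,-0.0095],"yaw": 0},
])

```text
time_s: 10.52
tcp_pos: [0.6055, 0.1493, 0.1339]
eef_rot: [-180.0, -0.0, 158.2]
contact_force: [0.0, -0.2, -1.4]
gripper_width: 0.0172
gripper_force: 35.0
```

apply_moves([
  {"dp": [0,0,-0.0005],"yaw": 0},
  {"dp": [0,0,-0.001],"yaw": 0},
  {"dp": [0,0,-0.0015],"yaw": 0},
  {"dp": [0,0,-0.002],"yaw": 0},
  {"dp": [0,0,-0.0025],"yaw": 0},
  {"dp": [0,0,-0.003],"yaw": 0},
  {"dp": [0,0,-0.0035],"yaw": 0},
  {"dp": [0,0,-0.004],"yaw": 0},
  {"dp": [0,0,-0.004],"yaw": 0},
])

```text
time_s: 11.27
tcp_pos: [0.6055, 0.1493, 0.1299]
eef_rot: [-180.0, -0.0, 158.2]
contact_force: [-0.3, 0.2, -1.8]
gripper_width: 0.0172
gripper_force: 35.0
```

The tip is now inside the lower cheek. I'll go down to about 3 mm short of home.

apply_moves([
  {"dp": [0,0,-0.001],"yaw": 0},
  {"dp": [0,0,-0.002],"yaw": 0},
  {"dp": [0,0,-0.003],"yaw": 0},
  {"dp": [0,0,-0.0042],"yaw": 0},
  {"dp": [0,0,-0.0054],"yaw": 0},
  {"dp": [0,0,-0.0066],"yaw": 0},
  {"dp": [0,0,-0.0078],"yaw": 0},
  {"dp": [0,0,-0.009],"yaw": 0},
  {"dp": [0,0,-0.0102],"yaw": 0},
  {"dp": [0,0,-0.0114],"yaw": 0},
  {"dp": [0,0,-0.0126],"yaw": 0},
  {"dp": [0,0,-0.0138],"yaw": 0},
  {"dp": [0,0,-0.015],"yaw": 0},
  {"dp": [0,0,-0.016],"yaw": 0},
  {"dp": [0,0,-0.017],"yaw": 0},
  {"dp": [0,0,-0.018],"yaw": 0},
  {"dp": [0,0,-0.0185],"yaw": 0},
  {"dp": [0,0,-0.019],"yaw": 0},
  {"dp": [0,0,-0.019],"yaw": 0},
])

```text
time_s: 12.85
tcp_pos: [0.6055, 0.1493, 0.111]
eef_rot: [-180.0, -0.0, 158.3]
contact_force: [0.1, 0.5, -1.5]
gripper_width: 0.0174
gripper_force: 35.0
```

apply_moves([
  {"dp": [0,0,-0.0003],"yaw": 0},
  {"dp": [0,0,-0.0006],"yaw": 0},
  {"dp": [0,0,-0.0009],"yaw": 0},
  {"dp": [0,0,-0.0012],"yaw": 0},
  {"dp": [0,0,-0.0015],"yaw": 0},
  {"dp": [0,0,-0.0018],"yaw": 0},
  {"dp": [0,0,-0.002],"yaw": 0},
  {"dp": [0,0,-0.002],"yaw": 0},
])

```text
time_s: 13.52
tcp_pos: [0.6055, 0.1493, 0.109]
eef_rot: [-180.0, -0.0, 158.2]
contact_force: [0.3, -0.6, -1.9]
gripper_width: 0.0174
gripper_force: 35.0
```

apply_moves([
  {"dp": [0,0,-0.0002],"yaw": 0},
  {"dp": [0,0,-0.0004],"yaw": 0},
  {"dp": [0,0,-0.0006],"yaw": 0},
  {"dp": [0,0,-0.0008],"yaw": 0},
  {"dp": [0,0,-0.001],"yaw": 0},
  {"dp": [0,0,-0.001],"yaw": 0},
  {"dp": [0,0,-0.001],"yaw": 0},
])

```text
time_s: 14.1
tcp_pos: [0.6055, 0.1493, 0.108]
eef_rot: [-180.0, -0.0, 158.2]
contact_force: [0.7, -0.2, -1.0]
gripper_width: 0.0172
gripper_force: 35.0
```

apply_moves([
  {"dp": [0,0,-0.0001],"yaw": 0},
  {"dp": [0,0,-0.0002],"yaw": 0},
  {"dp": [0,0,-0.0003],"yaw": 0},
  {"dp": [0,0,-0.0004],"yaw": 0},
  {"dp": [0,0,-0.0004],"yaw": 0},
  {"dp": [0,0,-0.0004],"yaw": 0},
])

```text
time_s: 14.6
tcp_pos: [0.6056, 0.1493, 0.1079]
eef_rot: [180.0, 0.0, 158.2]
contact_force: [-0.5, -0.3, 2.6]
gripper_width: 0.0172
gripper_force: 35.0
```

Contact: upward force rose by about 4 N at TCP 0.1079, exactly the expected home height. One small step more to confirm seating.

apply_moves([
  {"dp": [0,0,-0.0002],"yaw": 0},
  {"dp": [0,0,-0.0003],"yaw": 0},
  {"dp": [0,0,-0.0003],"yaw": 0},
  {"dp": [0,0,-0.0003],"yaw": 0},
])

```text
time_s: 14.93
tcp_pos: [0.6056, 0.1493, 0.1078]
eef_rot: [180.0, 0.0, 158.3]
contact_force: [-1.4, -1.1, 4.9]
gripper_width: 0.0173
gripper_force: 35.0
```

Seated. Release with a partial opening, then rise.

apply_moves([
  {"dp": [0,0,0],"yaw": 0},
  {"dp": [0,0,0],"yaw": 0},
  {"dp": [0,0,0],"yaw": 0},
  {"dp": [0,0,0],"yaw": 0},
  {"dp": [0,0,0],"yaw": 0},
  {"dp": [0,0,0],"yaw": 0},
], grip=-0.1)

```text
time_s: 15.43
tcp_pos: [0.6055, 0.1494, 0.1072]
eef_rot: [-180.0, -0.0, 158.2]
contact_force: [-0.5, -0.4, 0.3]
gripper_width: 0.047
gripper_force: 0.0
```

apply_moves([
  {"dp": [0,0,0.005],"yaw": 0},
  {"dp": [0,0,0.015],"yaw": 0},
  {"dp": [0,0,0.03],"yaw": 0},
  {"dp": [0,0,0.05],"yaw": 0},
  {"dp": [0,0,0.075],"yaw": 0},
  {"dp": [0,0,0.1],"yaw": 0},
  {"dp": [0,-0.02,0.12],"yaw": 0},
  {"dp": [0,-0.04,0.12],"yaw": 0},
  {"dp": [0,-0.055,0.12],"yaw": 0},
  {"dp": [0,-0.06,0.12],"yaw": 0},
  {"dp": [0,-0.06,0.12],"yaw": 0},
  {"dp": [0,-0.06,0.12],"yaw": 0},
])

```text
time_s: 16.43
tcp_pos: [0.6053, 0.0891, 0.2269]
eef_rot: [-180.0, -0.0, 158.2]
contact_force: [-0.0, 0.5, -0.9]
gripper_width: 0.0482
gripper_force: 0.0
```

```bash
python3 - <<'E'
from h import *
s=get_state();print(s['tcp_pos'],s['contact_force'],s['time_s'])
c=cap('wrist');W=pts(c);P=W.reshape(-1,3)
d=np.hypot(P[:,0]-.6055,P[:,1]-.1493)
Q=P[(d<.015)&(P[:,2]>.095)];print(len(Q),np.percentile(Q[:,2],[50,90]),Q.mean(0),'expect top .114')
b=cap('scene');cv2.imwrite('pics/end.png',np.hstack([cv2.resize(c['image'][60:230,200:400,::-1],(400,340)),cv2.resize(b['image'][130:215,140:240,::-1],(400,340),interpolation=cv2.INTER_CUBIC)]))
E
```

```text
[0.60530496 0.08909562 0.22688226] [-0.01105097  0.50732525 -0.87591958] 16.4333
7972 [0.30780084 0.31562394] [0.60068493 0.1471627  0.29765348] expect top .114
```

View pics/end.png

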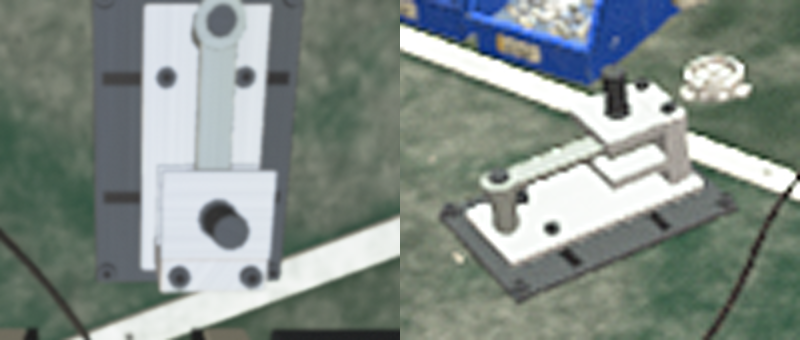

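Both views show the pin upright in the clevis with its collar down on the upper cheek (left view near (222,222), right view near (615,95)). The robot is clear, so I'm handing in.

```bash
python3 -c "
from h import *
print(r.close_job())"
```

```text
the job is handed in; nothing more can be done
None
```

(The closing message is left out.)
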